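# Spin the sample carousel and stop it at the arrow

## Robot

A 6-joint arm with a two-finger parallel gripper is mounted at the origin on the work surface. World frame = base frame: x ahead of the robot, y to its left, z up, the work surface at z = 0. Lengths are in m, angles in rad, forces in N, time in s.
With the tool pointing down it reaches from about 0.3 to 0.85 m from the base axis. Payload 4.2 kg.
Tool frame: the origin (TCP) lies at the very end of the fingers, on their centre line; the grasp point (between the pads) lies 19 mm behind it (r.pinch_z is the distance from the TCP to the grasp point, in m); x points along the fingers, z is the direction in which the jaws open and shut, and the axes are right-handed (so a half turn about x gives the same grasp; the last joint's range is limited). The gripper opens to 91 mm and grips with 3 to 60 N. Pads are 32 mm wide; open, the fingers measure 118 mm over their backs; the gripper's body (76 mm by 178 mm) begins 60 mm behind the grasp point.
Start: joints at [-1.368, 0.32, 1.565, -0, 1.257, -0.02], TCP at [0.127, -0.561, 0.214] pointing down, gripper open.
Joint ranges: [-3.11, 3.11], [-0.84, 2.01], [0.21, 2.61], [-1.34, 4.49], [0.05, 2.63], [-2.56, 2.56]. Speed limits (rad/s): [2.57, 2.57, 3.14, 3.14, 3.14, 3.14].

## Interface

Orientations are given as a unit quaternion [x, y, z, w].
In Python, from workcell import get_state, optics, sign_off, r gives the robot as it stands. The module is installed in compiled form; this text tells all that it offers.
- The arm moves only by the tool arm_command, never from a script. Its argument "commands" is a list of rows, each an object with "dp": the shift along the tool's x, y, z in m, a list of three; "yaw": the turn about the tool's x in degrees. A call has 1 to 20 rows; each row shifts and turns the commanded pose from where the row before left it, along the tool's axes as they then stand; what a row does not reach is not made up. A row lasts 1/8 s, in which the tool goes at most 62.5 mm and 10.7 degrees, less where a joint would pass 70% of its speed; a pose out of reach is approached as far as the arm can. A call is refused whole if a number of a shift passes 0.0625 or a number of a turn 10.7, either way. A call with a gripper value outside its range is refused whole. "jaw" is the closure in counts, from 0 (fully open) to 255 (shut), set as the call begins (left out, the last holds). The fingers move at their own pace and stop on an object; "grip_force" is the grip in N (left out, the last holds). Time passes only in rows, so rows that do not move let the fingers close. It gives the time, the measured TCP pose, the force and the opening at its end, in the units of the state.
- get_state(): the state, without advancing time (a new reading comes with each control period).
- optics.get_image(name): name is "scene" or "top" or "wrist"; returns (picture, depth): 384x512x3 uint8, blue, green, red; 384x512 float32, m along the optical axis (not along the pixel's ray), 0 where there is no reading.
- optics.camera_params(name): a dict with "fx", "fy", "cx", "cy" (pixels), "extrinsics" (4x4, takes a point from world to camera coordinates); the wrist camera has in their place "tool_from_camera" (4x4, takes a point from camera to tool coordinates, whose origin is the TCP and whose axes are the tool frame's). Camera axes: x right, y up, looking along -z (the intrinsics and any distortion apply to the point x, -y, -z); pixel columns grow to the right and rows downward; lengths in m; the calibration is good to about 2 mm. A picture is of the moment at which its call begins: read the wrist's pose just before it. camera_params takes no time and is no camera call.
- sign_off(): hands the job in, once; it reports no verdict.
Trained networks look in the newest picture that a camera, given by its name, has taken for a name from the list of things; names that differ only in an ending like _2 or _b are one class to them, and where a whole thing is asked for, a point or a joint stands for the part that bears it (a point fixed in the world has none). Each returns a list of dicts, best first, with "confidence" (0 to 1); they miss things now and then, are a little off and sometimes report something else, mostly with a low value. They report only what shows in the picture. A call takes as long as a camera call.
- optics.regions_of(camera, label): "mask" (384x512 bool, what is visible of it) and "point" ([row, column] in pixels, amid what is visible of it).
- optics.place_of(camera, label): "point" ([row, column] in pixels: a listed point, or the origin of a listed thing).
The state is a dict: "time": time; "qpos": joint angles; "dq": joint speeds; "effort": joint torques, N m; "tcp_pos": TCP position; "tool_rot": TCP orientation; "force": force on the tool from outside, world axes, zero at the start; "wrist_torque": the same for the moment, N m; "width": finger opening in m.
Only numpy, scipy, OpenCV 4.12 (cv2) and the standard library are available. Lean on these libraries where they do the work, as an engineer would, in place of code of your own. Each camera call takes 0.05 s, during which the arm holds its last target.

## Task

Give the tin carousel a brisk flick at its orange peg with a fingertip, anticlockwise seen from above, and let it run free for at least one whole turn. Then, in the same spin, brake it with a fingertip so that it comes to rest with the orange peg lined up with the fixed yellow arrow beside the rim (do not let it stop anywhere else; a last small nudge into line is fine), and take the hand away. Grasp nothing, leave the tins standing in their seats and do not disturb anything else on the counter.

Things in the scene. Friction and masses are not known exactly. Their poses are not given: they have to be found in the camera images.
- carousel (a joint): carousel angle in rad: 0 at the start, grows anticlockwise seen from above, counts on over several turns (6.28 each). Light disc on a free bearing (inertia about 0.0025 kg m2): left alone it runs about 10 s, 1.5 turns from 2 rad/s; 15 s, 3 turns from 3 rad/s. Once stopped it stays, but a hard stop at speed can throw it back a little, and a nudge over 0.1 rad/s rolls on.
- hub (a point): the carousel's vertical axis at the upper face of its disc (44 mm above the counter). The disc is grey with a light wood edge, 280 mm in diameter, 6 mm thick, light; a steel hub cap, 24 mm in diameter, stands 12 mm above it. The axis does not move.
- peg_top (a point): top of the upright orange peg, the carousel's only peg: 14 mm diameter with a round top, rigidly fixed to the disc 120 mm from the axis, standing 43 mm above the disc (its top is 87 mm above the counter). It goes round with the disc. The disc between the tins' circle (82 mm) and the peg's circle, and outside it to the edge, is bare.
- mark (a point): where the peg's axis must come to rest: the point at the height of the disc's face, 120 mm from the axis, right in front of the tip of the yellow arrow. It is fixed to the counter and does not turn. The arrow (26 mm wide) lies outside the disc, from 156 to 192 mm from the axis, pointing at the axis, on a dark post, its top 42 mm above the counter.
- tin_white: loose sample tin, 50 mm diameter, 32 mm high, black with a white lid, standing in a 7 mm high seat ring on the carousel (52 mm from the axis, so it keeps within 82 mm of the axis; its top is 76 mm above the counter) and riding round with it; origin at the centre of its underside. To be left alone.
- tin_red: loose sample tin, 50 mm diameter, 32 mm high, black with a red lid, standing in a 7 mm high seat ring on the carousel (52 mm from the axis, so it keeps within 82 mm of the axis; its top is 76 mm above the counter) and riding round with it; origin at the centre of its underside. To be left alone.
- tin_green: loose sample tin, 50 mm diameter, 32 mm high, black with a green lid, standing in a 7 mm high seat ring on the carousel (52 mm from the axis, so it keeps within 82 mm of the axis; its top is 76 mm above the counter) and riding round with it; origin at the centre of its underside. To be left alone.
- clay_bowl: loose terracotta bowl, 76 mm across, 60 mm high, bystander; origin at the centre of its underside
- tumbler: loose glass tumbler, 72 mm across, 100 mm high, bystander; origin at the centre of its underside
- big_tin: loose black tin with a yellow lid, 80 mm across, 60 mm high, bystander; origin at the centre of its underside
- jar: loose amber jar, 68 mm across, 100 mm high, bystander; origin at the centre of its underside
- spoon: loose spoon, 150 mm long, lying flat, bystander; its own x axis runs along it

How it is judged:
On the way, in this order (a step that is already met when the one before it is completed fails the run):
1. the flicked carousel has gone at least once round anticlockwise and is still running on untouched (value of joint carousel above 6.3 rad and velocity of joint carousel above 0.5 rad/s and contact force between each of the arm, the fingers and carousel below 0.05 N), for 0.2 s.
2. it is braked by the fingertip: it has all but stopped, the peg within 60 mm of the mark, while the fingers touch the carousel or stand at the mark (velocity of joint carousel below 0.4 rad/s and horizontal distance between peg_top and mark below 0.06 m and (contact force between the fingers and carousel above 0.1 N or distance between the grasp point and mark below 0.11 m)).
At the end, for the whole second after the job is handed in: the carousel is at rest (under 0.05 rad/s) after at least one full turn, the orange peg's axis within 18 mm of the mark in front of the yellow arrow, the three tins standing in their seats (horizontal distance between peg_top and mark below 0.018 m and velocity of joint carousel between -0.05 and 0.05 rad/s and value of joint carousel above 6.3 rad and horizontal distance between each of tin_white, tin_red, tin_green and hub below 0.065 m and height (world z) of each of tin_white, tin_red, tin_green below 0.056 m); the robot touches nothing.
It fails at once if after being spun, the carousel stops or turns back anywhere more than 60 mm from the mark (value of joint carousel above 2.5 rad and velocity of joint carousel below 0.03 rad/s and horizontal distance between peg_top and mark above 0.06 m).
It fails at once if a tin is lifted, tipped or knocked out of its seat (height (world z) of any of tin_white, tin_red, tin_green above 0.056 m or angle between any of tin_white, tin_red, tin_green's own z axis and vertical above 0.3 rad or horizontal distance between any of tin_white, tin_red, tin_green and hub above 0.065 m).
It fails at once if a bystander is moved more than 20 mm or lifted (distance of any of clay_bowl, tumbler, big_tin, jar, spoon from where it was at the start of the episode above 0.02 m).
It also fails if it takes over 58 s, if anything falls off the work surface, if the arm or the gripper's body presses on something with over 40 N, if the wrist force passes 120 N, or if a joint passes its speed limit or range.

## Working session

There is one attempt and no reset: what is moved stays moved. The work goes in short steps, Python scripts to look and compute and a tool call to move; the robot and the scene stay as the last step left them, time stands still between calls to the robot, and variables do not carry over. Pictures are saved under pics/ and viewed, and the job is handed in when it is done.

Besides the shell and the picture viewer there is one more tool, called after "Call:" in YAML: its name, and indented under it one key for each argument. arm_command: Moves the arm, as the interface text tells. Its arguments: {"type":"object","properties":{"commands":{"type":"array"},"jaw":{"type":"number"},"grip_force":{"type":"number"}},"required":["commands"]}

```bash
mkdir -p pics
cat > h.py <<'E'
import numpy as np, cv2
from workcell import get_state, optics, sign_off, r
def ray(cam,row,col):
    p=optics.camera_params(cam); E=np.array(p["extrinsics"]); 
    d=np.array([(col-p["cx"])/p["fx"],-(row-p["cy"])/p["fy"],-1.0])
    R=E[:3,:3]; o=-R.T@E[:3,3]; return o,R.T@d
def atz(cam,row,col,z):
    o,d=ray(cam,row,col); t=(z-o[2])/d[2]; return o+t*d
E
python3 - <<'E'
from h import *
s=get_state();print(s)
for c in("scene","top","wrist"):
    p,d=optics.get_image(c);cv2.imwrite(f"pics/{c}0.png",p);print(c,optics.camera_params(c))
E
```

```text
{'time': 0.0, 'qpos': array([-1.36801613e+00,  3.20305137e-01,  1.56566800e+00, -5.69713543e-06,
        1.25736557e+00, -2.00140845e-02]), 'dq': array([-0.00084227, -0.00085986,  0.00021168, -0.00096337, -0.00025081,
       -0.00014916]), 'effort': array([ 1.93845044e-03, -4.12456369e+01, -2.31970793e+01,  7.28410925e-02,
        4.55237261e-02, -1.50140963e-04]), 'tcp_pos': array([ 0.1269416 , -0.56030872,  0.21311694]), 'tool_rot': array([ 0.44171016,  0.55296025, -0.44092339,  0.55200875]), 'force': array([-0.39120332, -0.06130928,  0.32104622]), 'wrist_torque': array([-0.03324233,  0.01017413,  0.002974  ]), 'width': 0.09120293310597197}
scene {'fx': 434.0901197840508, 'fy': 434.0901197840508, 'cx': 258.4280049473644, 'cy': 192.72962295742042, 'extrinsics': array([[ 0.65318959,  0.75718244,  0.00425594, -0.31937195],
       [-0.40179325,  0.34183518,  0.84953569,  0.12729007],
       [ 0.64179868, -0.55661788,  0.52751398, -1.56299095],
       [ 0.        ,  0.        ,  0.        ,  1.        ]])}
top {'fx': 452.6498493751409, 'fy': 452.6498493751409, 'cx': 244.47646917262693, 'cy': 191.32969962268004, 'extrinsics': array([[ 0.00613512, -0.99987738, -0.01440768, -0.00611729],
       [ 0.99143898,  0.00420287,  0.13050322, -0.50500818],
       [-0.13042666, -0.01508499,  0.99134319, -1.58562429],
       [ 0.        ,  0.        ,  0.        ,  1.        ]])}
wrist {'fx': 325.1675818562381, 'fy': 325.1675818562381, 'cx': 251.1124096660014, 'cy': 190.29880094206828, 'tool_from_camera': array([[ 1.37759088e-04,  2.78385745e-01, -9.60469343e-01,
        -1.71787702e-01],
       [-7.33465513e-04,  9.60469122e-01,  2.78385575e-01,
         7.92547002e-02],
       [ 9.99999722e-01,  6.66120996e-04,  3.36499693e-04,
         2.46455071e-05],
       [ 0.00000000e+00,  0.00000000e+00,  0.00000000e+00,
         1.00000000e+00]])}
```

View pics/scene0.png

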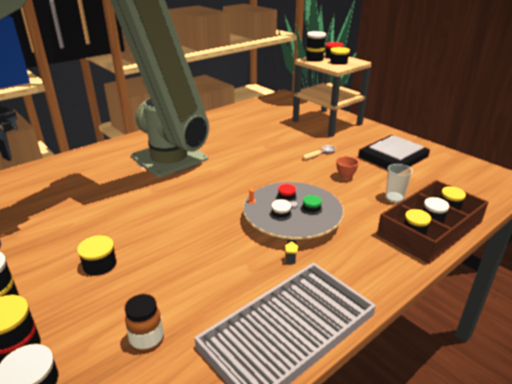

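View pics/top0.png

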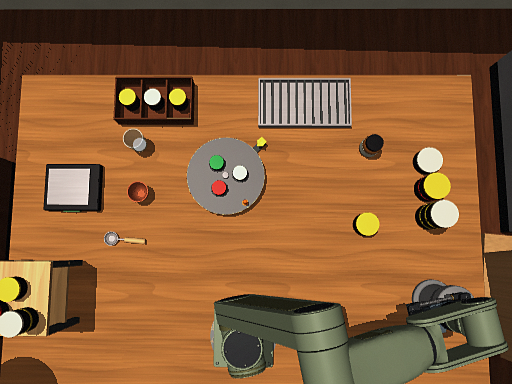

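Run:
```python
from h import *
for c in("scene","top"):
    optics.get_image(c)
    for l,z in (("hub",.044),("peg_top",.087),("mark",.044),("clay_bowl",0),("tumbler",0),("big_tin",0),("jar",0),("spoon",0),("tin_white",.044),("tin_red",.044),("tin_green",.044)):
        for q in optics.place_of(c,l)[:2]:
            print(c,l,round(q["confidence"],2),np.round(q["point"],1),atz(c,*q["point"],z).round(3))
print(get_state()["time"])
```

```text
scene hub 0.87 [209.3 293.9] [0.573 0.057 0.044]
scene hub 0.58 [196.2 395.8] [0.717 0.331 0.044]
scene peg_top 0.89 [187.1 250.8] [ 0.459 -0.003  0.087]
scene mark 0.61 [233.1 294.1] [ 0.651 -0.019  0.044]
scene clay_bowl 0.55 [176.5 347.9] [0.506 0.38  0.   ]
scene tumbler 0.82 [199.4 394.2] [0.689 0.377 0.   ]
scene big_tin 0.61 [261.9  99.2] [ 0.38  -0.429  0.   ]
scene jar 0.71 [177.3 347.2] [0.507 0.374 0.   ]
scene jar 0.69 [338.2 147.6] [ 0.668 -0.452  0.   ]
scene spoon 0.55 [195.1 287.5] [0.459 0.145 0.   ]
scene spoon 0.54 [159.7 316. ] [0.354 0.389 0.   ]
scene tin_white 0.87 [215.  279.5] [0.567 0.008 0.044]
scene tin_red 0.83 [194.8 284.5] [0.501 0.09  0.044]
top hub 0.73 [174.1 222.6] [0.565 0.075 0.044]
top hub 0.53 [148.9 367.1] [ 0.659 -0.442  0.044]
top peg_top 0.59 [150.9 368.2] [ 0.642 -0.434  0.087]
top peg_top 0.57 [202.  245.7] [ 0.461 -0.009  0.087]
top mark 0.63 [150.9 250.1] [ 0.65  -0.023  0.044]
top mark 0.43 [240.3 122. ] [0.328 0.426 0.044]
top clay_bowl 0.82 [195.5 143.3] [0.492 0.367 0.   ]
top tumbler 0.64 [143.2 139.9] [0.688 0.387 0.   ]
top big_tin 0.66 [222.5 362.5] [ 0.398 -0.429  0.   ]
top big_tin 0.22 [240.2 123.5] [0.329 0.433 0.   ]
top jar 0.71 [150.7 365.8] [ 0.662 -0.448  0.   ]
top spoon 0.62 [236.6 124. ] [0.342 0.432 0.   ]
top spoon 0.44 [186.6 219.5] [0.526 0.088 0.   ]
top tin_white 0.63 [173.  240.5] [0.57  0.011 0.044]
top tin_red 0.68 [202.6 246.2] [ 0.463 -0.01   0.044]
top tin_red 0.53 [187.7 220.7] [0.516 0.081 0.044]
top tin_green 0.66 [163.8 217.9] [0.603 0.092 0.044]
1.35
```

The pictures show the carousel at about (225,176) in the top view, with the peg at (246,203) and the arrow at (262,142). In the scene view the peg is at (251,192) and the arrow at (291,250). Next I refine the hub and arrow.

Run:
```python
from h import *
from scipy.optimize import least_squares
for c,(r0,r1,c0,c1) in (("top",(125,225,175,275)),("scene",(170,270,235,350))):
    im=cv2.imread(f"pics/{c}0.png"); hsv=cv2.cvtColor(im,cv2.COLOR_BGR2HSV)
    roi=np.zeros(im.shape[:2],np.uint8); roi[r0:r1,c0:c1]=1
    g=((hsv[...,1]<60)&(hsv[...,2]>60)&(roi>0)).astype(np.uint8)
    cs,_=cv2.findContours(g,cv2.RETR_EXTERNAL,cv2.CHAIN_APPROX_NONE); k=cv2.convexHull(max(cs,key=cv2.contourArea))[:,0]
    P=np.array([atz(c,v,u,.044)[:2] for u,v in k])
    f=least_squares(lambda q:np.hypot(*(P-q[:2]).T)-q[2],[.57,.065,.14],loss="soft_l1",f_scale=.003).x
    print(c,"disc",f.round(4),len(P))
    for n,m,z in (("yellow",(abs(hsv[...,0].astype(int)-28)<5)&(hsv[...,1]>170)&(hsv[...,2]>150)&(roi>0),.042),("orange",(hsv[...,0]<12)&(hsv[...,1]>190)&(hsv[...,2]>150)&(roi>0),.07)):
        v,u=np.nonzero(m); 
        if len(v): 
            A=atz(c,v.mean(),u.mean(),z); print(n,len(v),v.mean(),u.mean(),A.round(4)); d=A[:2]-f[:2]; print("  r,ang",np.hypot(*d),np.degrees(np.arctan2(d[1],d[0])))
    x=cv2.resize(im[r0:r1,c0:c1],None,fx=5,fy=5,interpolation=cv2.INTER_CUBIC);cv2.imwrite(f"pics/{c}crop.png",x)
```

```text
top disc [0.5623 0.0649 0.1383] 33
yellow 54 141.38888888888889 260.75925925925924 [ 0.6858 -0.0612  0.042 ]
  r,ang 0.1765598397735098 -45.62048619557836
orange 154 187.9025974025974 219.77272727272728 [0.5119 0.0825 0.07  ]
  r,ang 0.05334578317623057 160.8016579768265
scene disc [0.562  0.0628 0.1345] 32
yellow 29 247.48275862068965 290.9310344827586 [ 0.6853 -0.0643  0.042 ]
  r,ang 0.17704796956552968 -45.85470339383897
orange 178 191.12359550561797 277.6292134831461 [0.5037 0.0591 0.07  ]
  r,ang 0.05842415554795596 -176.38953261100255
```

View pics/topcrop.png

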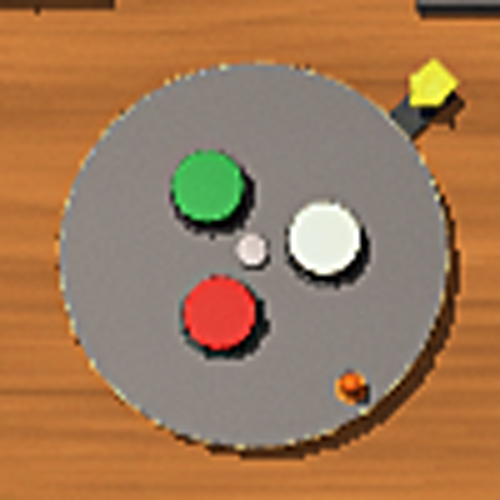

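```bash
cat >> h.py <<'E'
from scipy.spatial.transform import Rotation as Ro
HUB=np.array([.562,.064])
def pol(deg,r=.120): a=np.radians(deg); return HUB+r*np.array([np.cos(a),np.sin(a)])
def toolR(): return Ro.from_quat(get_state()["tool_rot"]).as_matrix()
E
python3 - <<'E'
from h import *
R=toolR();print(R.round(4))
p=get_state()["tcp_pos"]
t=np.r_[pol(-166,.122),.15]
print(t,R.T@(t-p))
# desired tool: y axis or z axis along tangent at -125deg
for nm in (1,2):
    a=np.degrees(np.arctan2(R[1,nm],R[0,nm]));print(nm,a)
for yaw in (10,):
    R2=R@Ro.from_rotvec([np.radians(yaw),0,0]).as_matrix();print(np.degrees(np.arctan2(R2[1,2],R2[0,2])))
print(get_state()["time"])
E
```

```text
[[ 0.000e+00  9.753e-01  2.209e-01]
 [-1.000e-04  2.209e-01 -9.753e-01]
 [-1.000e+00  0.000e+00  1.000e-04]]
[0.44362392 0.03448553 0.15      ] [ 0.0639393   0.4402582  -0.51064404]
1 12.764032438239276
2 -77.23596763505796
-87.23596768329735
1.35
```

Call:
arm_command:
  commands:
    - {"dp": [0.0043,0.0293,-0.034],"yaw": 0}
    - {"dp": [0.0043,0.0293,-0.034],"yaw": 0}
    - {"dp": [0.0043,0.0293,-0.034],"yaw": 0}
    - {"dp": [0.0043,0.0293,-0.034],"yaw": 0}
    - {"dp": [0.0043,0.0293,-0.034],"yaw": 0}
    - {"dp": [0.0043,0.0293,-0.034],"yaw": 0}
    - {"dp": [0.0043,0.0293,-0.034],"yaw": 0}
    - {"dp": [0.0043,0.0293,-0.034],"yaw": 0}
    - {"dp": [0.0043,0.0293,-0.034],"yaw": 0}
    - {"dp": [0.0043,0.0293,-0.034],"yaw": 0}
    - {"dp": [0.0043,0.0293,-0.034],"yaw": 0}
    - {"dp": [0.0043,0.0293,-0.034],"yaw": 0}
    - {"dp": [0.0043,0.0293,-0.034],"yaw": 0}
    - {"dp": [0.0043,0.0293,-0.034],"yaw": 0}
    - {"dp": [0.0043,0.0293,-0.034],"yaw": 0}
    - {"dp": [0,0,0],"yaw": -10.7}
    - {"dp": [0,0,0],"yaw": -10.7}
    - {"dp": [0,0,0],"yaw": 0}
    - {"dp": [0,0,0],"yaw": 0}
  jaw: 255
  grip_force: 10

```text
time: 3.72
tcp_pos: [0.443, 0.0336, 0.1495]
tool_rot: [0.332, 0.624, -0.332, 0.624]
force: [-0.2, 0.5, -0.3]
width: 0.0
```

Run:
```python
from h import *
s=get_state()
print(s["time"],s["tcp_pos"],s["width"],s["qpos"],s["force"]); R=toolR();print(R.round(3),np.degrees(np.arctan2(R[1,2],R[0,2])))
p,d=optics.get_image("wrist");cv2.imwrite("pics/w1.png",p)
T=np.array(optics.camera_params("wrist")["tool_from_camera"]);pr=optics.camera_params("wrist")
def wz(row,col,z):
    dc=np.array([(col-pr["cx"])/pr["fx"],-(row-pr["cy"])/pr["fy"],-1]); o=s["tcp_pos"]+R@T[:3,3]; dd=R@T[:3,:3]@dc
    return o+dd*(z-o[2])/dd[2]
for l,z in (("hub",.044),("peg_top",.087),("mark",.044)):
    for q in optics.place_of("wrist",l)[:2]: print(l,q["confidence"],np.round(q["point"],1),wz(*q["point"],z).round(4))
```

```text
3.725 [0.44304587 0.03358967 0.14952743] 4.508627534389597e-06 [ 4.98578186e-02  1.71336970e-01  1.94596139e+00 -1.12373893e-04
  1.02399334e+00  1.02724999e+00] [-0.17615599  0.46309248 -0.33744313]
[[ 0.     0.829  0.559]
 [-0.     0.559 -0.829]
 [-1.     0.     0.   ]] -55.9971009474638
hub 0.58 [ 47.3 302.4] [0.562  0.0649 0.044 ]
peg_top 0.69 [209.  308.8] [ 0.4648 -0.005   0.087 ]
```

View pics/w1.png

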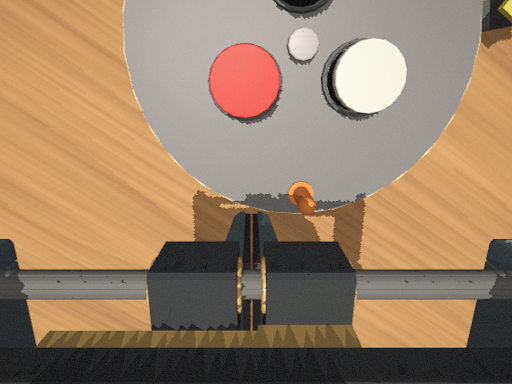

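The wrist view agrees with the other estimates: hub (0.562, 0.065) and peg top at pixel (308,209), about −144.6°. The fingertips are shut at (252,212), upstream of the peg. I'll descend now and plan the arc for the flick.

```bash
cat >> h.py <<'E'
def plan(pts,yaws,R=None,p=None):
    "pts: list of world xyz; yaws: deg per row"
    s=get_state(); R=toolR() if R is None else R; p=s["tcp_pos"] if p is None else p
    out=[]
    for q,y in zip(pts,yaws):
        d=R.T@(np.array(q)-p); out.append([round(float(v),4) for v in d]); p=p+R@d
        R=R@Ro.from_rotvec([np.radians(y),0,0]).as_matrix()
        print(out[-1],y)
E
python3 - <<'E'
from h import *
p=get_state()["tcp_pos"].copy();p[2]=.058
d=p[:2]-HUB;a0=np.degrees(np.arctan2(d[1],d[0]));print(a0,np.hypot(*d))
a=a0;pts=[]
for st in (.006,.016,.027,.030,.030):
    a+=np.degrees(st/.12); pts.append(np.r_[pol(a),.058])
plan(pts,[-7]*5,p=p);print(a)
E
```

```text
-165.64614038829552 0.12281853619128946
[0.0, 0.0008, 0.0066] -7
[0.0, -0.0055, 0.015] -7
[0.0, -0.0078, 0.0258] -7
[0.0, -0.0053, 0.0295] -7
[0.0, -0.0015, 0.0299] -7
-113.60247399724577
```

Call:
arm_command:
  commands:
    - {"dp": [0.03,0,0],"yaw": 0}
    - {"dp": [0.03,0,0],"yaw": 0}
    - {"dp": [0.0215,0,0],"yaw": 0}
    - {"dp": [0.01,0,0],"yaw": 0}
    - {"dp": [0,0,0],"yaw": 0}

```text
time: 4.55
tcp_pos: [0.4429, 0.0336, 0.0577]
tool_rot: [0.331, 0.625, -0.331, 0.625]
force: [-0.7, 0.5, 1.4]
width: 0.0008
```

Run:
```python
from h import *
p,d=optics.get_image("wrist");cv2.imwrite("pics/w2.png",p)
s=get_state();print(s["time"],s["tcp_pos"],s["force"])
```

```text
4.6 [0.44345339 0.03368403 0.05828493] [ 0.9428847  -0.20904373 -0.78437146]
```

View pics/w2.png

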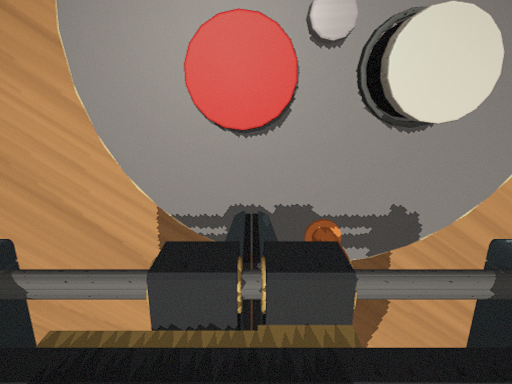

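Call:
arm_command:
  commands:
    - {"dp": [0,0.0008,0.0066],"yaw": -7}
    - {"dp": [0,-0.0055,0.015],"yaw": -7}
    - {"dp": [0,-0.0078,0.0258],"yaw": -7}
    - {"dp": [0,-0.0053,0.0295],"yaw": -7}
    - {"dp": [0,-0.0015,0.03],"yaw": -7}
    - {"dp": [0,0,0],"yaw": 0}
    - {"dp": [-0.04,0,0],"yaw": 0}
    - {"dp": [-0.06,0,0],"yaw": 0}

```text
time: 5.6
tcp_pos: [0.5119, -0.0451, 0.158]
tool_rot: [0.128, 0.697, -0.128, 0.694]
force: [0.9, -0.2, 0.3]
width: 0.0004
```

```bash
cat >> h.py <<'E'
def pegang(tag=None,cam="top"):
    t=get_state()["time"]; p,d=optics.get_image(cam)
    hsv=cv2.cvtColor(p,cv2.COLOR_BGR2HSV)
    if tag: cv2.imwrite(f"pics/{tag}.png",p)
    m=((hsv[...,0]>=4)&(hsv[...,0]<14)&(hsv[...,1]>200)&(hsv[...,2]>120)).astype(np.uint8)
    n,l,st,c=cv2.connectedComponentsWithStats(m); res=[]
    for i in range(1,n):
        if st[i,4]<4: continue
        a=atz(cam,c[i][1],c[i][0],.075)[:2]-HUB; R=np.hypot(*a)
        if .105<R<.135: res.append((round(R,3),round(np.degrees(np.arctan2(a[1],a[0])),1),int(st[i,4])))
    return round(t,3),res
E
python3 - <<'E'
from h import *
s=get_state();print(s["time"],s["tcp_pos"])
for i in range(3): print(pegang(f"t{i}","top"),pegang(f"s{i}","scene"))
E
```

```text
5.6 [ 0.51190209 -0.0450793   0.15795283]
(5.6, []) (5.65, [])
(5.7, []) (5.75, [])
(5.8, [(np.float64(0.12), np.float64(-37.7), 9)]) (5.85, [])
```

```bash
python3 - <<'E'
import cv2,numpy as np
A=np.hstack([cv2.resize(cv2.imread(f"pics/t{i}.png")[110:240,165:295],None,fx=2,fy=2) for i in (0,2)])
B=np.hstack([cv2.resize(cv2.imread(f"pics/s{i}.png")[160:280,230:360],None,fx=2,fy=2) for i in (0,2)])
cv2.imwrite("pics/m.png",np.vstack([A,B]))
E
python3 -c "
from h import *
for i in range(3):
  print(pegang(f't{i+3}','top'))"
```

```text
(5.9, [(np.float64(0.12), np.float64(-26.3), 12)])
(5.95, [(np.float64(0.12), np.float64(-21.2), 8)])
(6.0, [(np.float64(0.12), np.float64(-15.7), 7)])
```

View pics/m.png

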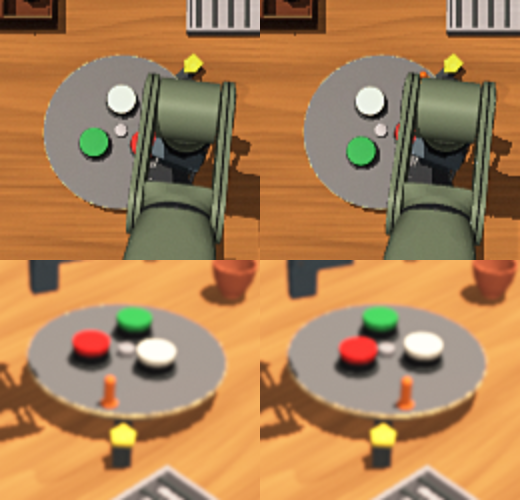

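The peg is at −15.7° at t = 6.0 s and turning at about 1.92 rad/s, so it should pass the mark after one turn at about 1.15 rad/s. I'll place the finger upstream of the mark while the peg is on the far side.

Run:
```python
from h import *
p=get_state()["tcp_pos"]; t=pol(-75,.121); 
pts=[np.r_[p[:2]+(t-p[:2])*k/3,p[2]] for k in (1,2,3)]+[np.r_[t,z] for z in (.120,.085,.058)]
plan(pts,[10,10,9,0,0,0])
R=toolR();print(np.degrees(np.arctan2(R[1,1],R[0,1])))
```

```text
[-0.0001, 0.0072, 0.0259] 10
[-0.0001, 0.0116, 0.0242] 10
[-0.0001, 0.0156, 0.0218] 9
[0.0366, 0.0001, 0.0001] 0
[0.035, 0.0001, 0.0001] 0
[0.027, 0.0001, 0.0001] 0
69.15906178665315
```

Call:
arm_command:
  commands:
    - {"dp": [0,0.0072,0.0259],"yaw": 10}
    - {"dp": [0,0.0116,0.0242],"yaw": 10}
    - {"dp": [0,0.0156,0.0218],"yaw": 9}
    - {"dp": [0.038,0,0],"yaw": 0}
    - {"dp": [0.035,0,0],"yaw": 0}
    - {"dp": [0.027,0,0],"yaw": 0}

```text
time: 6.8
tcp_pos: [0.593, -0.053, 0.0551]
tool_rot: [0.298, 0.643, -0.298, 0.64]
force: [-0.4, -0.2, -0.4]
width: 0.0003
```

Run:
```python
from h import *
for i in range(3): print(pegang(f"t{i+6}"))
s=get_state();print(s["time"],s["tcp_pos"])
R=toolR();print(np.degrees(np.arctan2(R[1,1],R[0,1])))
a=np.linspace(-75,-35,2)
# finger plan
st=[3,7,10,10.5,10.5,9.2,7.9,6.6,5.3,4,2.8,1.5]; st=np.array(st)/1000
p=s["tcp_pos"].copy(); d=p[:2]-HUB; an=np.degrees(np.arctan2(d[1],d[0])); print(an,np.hypot(*d))
pts=[]
for x in st: an+=np.degrees(x/.121); pts.append(np.r_[pol(an,.121),.058])
print(an); plan(pts,[0]*len(st))
```

```text
(6.8, [(np.float64(0.122), np.float64(65.7), 9)])
(6.85, [(np.float64(0.123), np.float64(70.6), 7)])
(6.9, [(np.float64(0.12), np.float64(75.9), 15)])
6.95 [ 0.59278658 -0.0529961   0.05584602]
40.155542408894185
-75.25729196931181 0.12097893205746547
-38.18076687944117
[-0.0022, 0.0027, 0.0013] 0
[-0.0, 0.0065, 0.0027] 0
[-0.0, 0.0095, 0.0031] 0
[-0.0, 0.0102, 0.0024] 0
[-0.0, 0.0104, 0.0015] 0
[-0.0, 0.0092, 0.0006] 0
[-0.0, 0.0079, -0.0] 0
[-0.0, 0.0066, -0.0004] 0
[-0.0, 0.0053, -0.0006] 0
[-0.0, 0.004, -0.0006] 0
[-0.0, 0.0028, -0.0005] 0
[-0.0, 0.0015, -0.0003] 0
```

Call:
arm_command:
  commands:
    - {"dp": [0,0,0],"yaw": 0}
    - {"dp": [0,0,0],"yaw": 0}
    - {"dp": [0,0,0],"yaw": 0}
    - {"dp": [0,0,0],"yaw": 0}
    - {"dp": [0,0,0],"yaw": 0}
    - {"dp": [0,0,0],"yaw": 0}

```text
time: 7.7
tcp_pos: [0.5943, -0.0532, 0.0579]
tool_rot: [0.298, 0.641, -0.298, 0.641]
force: [-0.1, -0.3, 0.3]
width: 0.0003
```

Run:
```python
from h import *
O=[(5.8,-37.7),(5.9,-26.3),(5.95,-21.2),(6.0,-15.7),(6.8,65.7),(6.85,70.6),(6.9,75.9)]
for i in range(3):
    t,r=pegang(f"t{i+9}");print(t,r)
    if r: O.append((t,r[0][1]%360 if r[0][1]<-60 else r[0][1]))
O=np.array(O);print(O[-3:]); s=get_state();print(s["time"],s["tcp_pos"])
c=np.polyfit(O[:,0]-7,O[:,1],2);print(c,"res",(np.polyval(c,O[:,0]-7)-O[:,1]).round(1),"decel",-2*np.radians(c[0]))
for c in (c,None):
    if c is None:
        q=-np.degrees(.1); b=np.polyfit(O[:,0]-7,O[:,1]-q*(O[:,0]-7)**2,1); c=[q,*b]
    for tt in (8,8.5,9,9.25,9.5,9.75,10,10.25): 
        print(tt,round(np.polyval(c,tt-7)-360,1),round(np.radians(np.polyval(np.polyder(c),tt-7)),2))
```

```text
7.7 [(np.float64(0.12), np.float64(147.4), 10)]
7.75 [(np.float64(0.121), np.float64(151.7), 11)]
7.8 [(np.float64(0.121), np.float64(156.2), 8)]
[[  7.7  147.4 ]
 [  7.75 151.7 ]
 [  7.8  156.2 ]]
7.85 [ 0.59430669 -0.05318006  0.05788761]
[-6.68849631 94.06284998 85.00525422] res [ 0.2 -0.3  0.1 -0.   0.2  0.1 -0.4  0.2  0.1 -0.2] decel 0.23347256528317953
8 -187.6 1.41
8.5 -148.9 1.29
9 -113.6 1.17
9.25 -97.2 1.12
9.5 -81.6 1.06
9.75 -66.9 1.0
10 -53.0 0.94
10.25 -39.9 0.88
8 -186.8 1.45
8.5 -146.8 1.35
9 -109.6 1.25
9.25 -92.0 1.2
9.5 -75.2 1.15
9.75 -59.2 1.1
10 -43.8 1.05
10.25 -29.1 1.0
```

Call:
arm_command:
  commands:
    - {"dp": [0,0,0],"yaw": 0}
    - {"dp": [0,0,0],"yaw": 0}
    - {"dp": [0,0,0],"yaw": 0}
    - {"dp": [0,0,0],"yaw": 0}
    - {"dp": [0,0,0],"yaw": 0}

```text
time: 8.48
tcp_pos: [0.5943, -0.0532, 0.0579]
tool_rot: [0.298, 0.641, -0.298, 0.641]
force: [0.3, -0.0, 0.2]
width: 0.0006
```

Run:
```python
from h import *
for i in range(1):
    print(pegang(f"t{i+12}"),pegang(f"s12","scene"))
s=get_state();print(s["time"],s["tcp_pos"])
st=np.array([3,7,10,10.5,10.5,10.,8.8,7.6,6.3,5,3.6,2.2,1])/1000;print(st.sum())
p=s["tcp_pos"].copy(); d=p[:2]-HUB; an=np.degrees(np.arctan2(d[1],d[0])); print(an,np.hypot(*d))
pts=[]
for x in st: an+=np.degrees(x/.121); pts.append(np.r_[pol(an,.121),p[2]])
print(an); plan(pts,[0]*len(st))
```

```text
(8.475, []) (8.525, [(np.float64(0.119), np.float64(-142.4), 18)])
8.575 [ 0.59433372 -0.0531804   0.05793414]
0.0855
-74.57416232156163 0.12155951217034498
-34.08830159124311
[0.0, 0.003, 0.0007] 0
[0.0, 0.0065, 0.0026] 0
[0.0, 0.0095, 0.003] 0
[0.0, 0.0102, 0.0023] 0
[-0.0, 0.0104, 0.0014] 0
[-0.0, 0.01, 0.0005] 0
[-0.0, 0.0088, -0.0002] 0
[-0.0, 0.0076, -0.0007] 0
[-0.0, 0.0062, -0.0009] 0
[-0.0, 0.0049, -0.001] 0
[-0.0, 0.0035, -0.0008] 0
[-0.0, 0.0021, -0.0006] 0
[-0.0, 0.001, -0.0003] 0
```

Call:
arm_command:
  commands:
    - {"dp": [0,0,0],"yaw": 0}
    - {"dp": [0,0,0],"yaw": 0}
    - {"dp": [0,0,0],"yaw": 0}
    - {"dp": [0,0,0],"yaw": 0}
    - {"dp": [0,0.003,0.0007],"yaw": 0}
    - {"dp": [0,0.0065,0.0026],"yaw": 0}
    - {"dp": [0,0.0095,0.003],"yaw": 0}
    - {"dp": [0,0.0102,0.0023],"yaw": 0}
    - {"dp": [0,0.0104,0.0014],"yaw": 0}
    - {"dp": [0,0.01,0.0005],"yaw": 0}
    - {"dp": [0,0.0088,-0.0002],"yaw": 0}
    - {"dp": [0,0.0076,-0.0007],"yaw": 0}
    - {"dp": [0,0.0062,-0.0009],"yaw": 0}
    - {"dp": [0,0.0049,-0.001],"yaw": 0}
    - {"dp": [0,0.0035,-0.0008],"yaw": 0}
    - {"dp": [0,0.0021,-0.0006],"yaw": 0}
    - {"dp": [0,0.001,-0.0003],"yaw": 0}
    - {"dp": [0,0,0],"yaw": 0}
    - {"dp": [0,0,0],"yaw": 0}

```text
time: 10.95
tcp_pos: [0.6621, -0.0039, 0.058]
tool_rot: [0.298, 0.641, -0.298, 0.641]
force: [-0.6, 0.6, 0.7]
width: 0.0004
```

Run:
```python
from h import *
for i in range(3):
    print(pegang(f"s{i+20}","scene"),pegang(f"t{i+20}","top"))
s=get_state();print(s["time"],s["tcp_pos"],s["force"])
im=cv2.imread("pics/s22.png")[140:290,200:380];cv2.imwrite("pics/s22c.png",cv2.resize(im,None,fx=4,fy=4,interpolation=2))
```

```text
(10.95, []) (11.0, [])
(11.05, []) (11.1, [])
(11.15, []) (11.2, [])
11.25 [ 0.66214314 -0.00382523  0.05794543] [ 0.77895335 -0.43451492  0.2581513 ]
```

View pics/s22c.png

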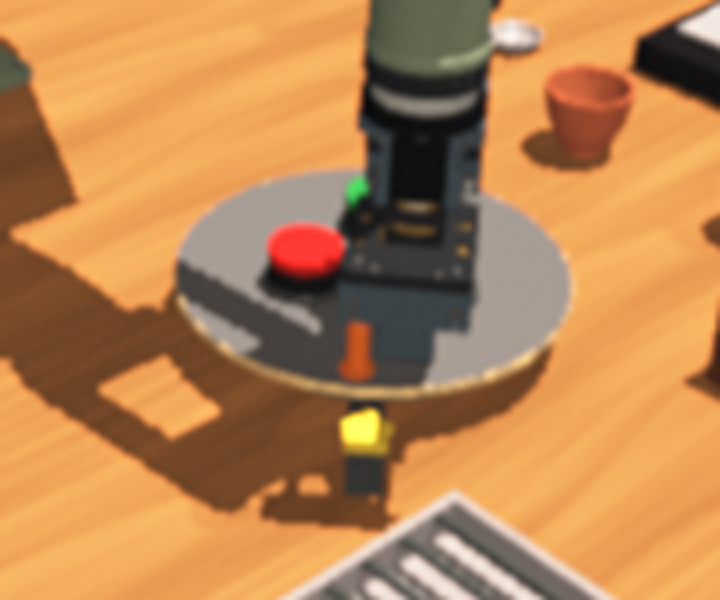

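The peg is held at crop (358,350), right in front of the arrow at (366,430), with the finger just behind it. Next I measure it and check whether it is still moving.

Run:
```python
from h import *
for n in (20,22):
    im=cv2.imread(f"pics/s{n}.png"); hsv=cv2.cvtColor(im,cv2.COLOR_BGR2HSV); roi=np.zeros(im.shape[:2],bool); roi[215:238,280:300]=1
    m=roi&(hsv[...,0]<14)&(hsv[...,1]>190)&(hsv[...,2]>80); v,u=np.nonzero(m)
    print(len(v),v.mean(),u.mean(),v.min(),v.max()); 
    for vv,z in ((v.mean(),.065),(v.min(),.087),(v.max(),.044)):
        A=atz("scene",vv,u.mean(),z)[:2]; d=A-HUB; print(A.round(4),np.hypot(*d).round(4),np.degrees(np.arctan2(d[1],d[0])).round(1))
```

```text
65 228.41538461538462 290.4307692307692 222 234
[ 0.65   -0.0328] 0.1308 -47.7
[ 0.6515 -0.0357] 0.134 -48.1
[ 0.6474 -0.029 ] 0.1262 -47.5
70 228.0142857142857 288.92857142857144 221 234
[ 0.6463 -0.0345] 0.1297 -49.4
[ 0.646  -0.0355] 0.1303 -49.8
[ 0.6449 -0.0319] 0.1268 -49.2
```

Call:
arm_command:
  commands:
    - {"dp": [0,0,0],"yaw": 0}
    - {"dp": [0,0,0],"yaw": 0}
    - {"dp": [0,0,0],"yaw": 0}
    - {"dp": [0,0,0],"yaw": 0}

```text
time: 11.75
tcp_pos: [0.6622, -0.0038, 0.0579]
tool_rot: [0.298, 0.641, -0.298, 0.641]
force: [-0.3, 0.9, -0.4]
width: 0.0005
```

```bash
cat >> h.py <<'E'
def seg(n):
    t=get_state()["time"]; im,_=optics.get_image("scene"); cv2.imwrite(f"pics/s{n}.png",im); hsv=cv2.cvtColor(im,cv2.COLOR_BGR2HSV); roi=np.zeros(im.shape[:2],bool); roi[212:240,265:305]=1
    m=roi&(hsv[...,0]<14)&(hsv[...,1]>190)&(hsv[...,2]>80); k,l,st,c=cv2.connectedComponentsWithStats(m.astype(np.uint8)); i=1+np.argmax(st[1:,4]); u,v=c[i]
    d=atz("scene",v,u,.065)[:2]-HUB; print(t,st[i,4],c[i].round(1),np.hypot(*d).round(4),np.degrees(np.arctan2(d[1],d[0])).round(1))
E
python3 - <<'E'
from h import *
seg(30);seg(31);seg(32)
s=get_state();print(s["time"],s["tcp_pos"],s["force"])
im=cv2.imread("pics/s32.png")[140:290,200:380];cv2.imwrite("pics/s32c.png",cv2.resize(im,None,fx=4,fy=4,interpolation=2))
p,d=optics.get_image("wrist");cv2.imwrite("pics/w32.png",p)
E
```

```text
11.75 68 [286.5 227.5] 0.1287 -52.2
11.8 65 [286.4 227.7] 0.1295 -52.3
11.85 64 [286.4 227.7] 0.1294 -52.3
11.9 [ 0.66215366 -0.00379671  0.0579396 ] [ 0.32171538  0.35943845 -0.05175179]
```

View pics/s32c.png

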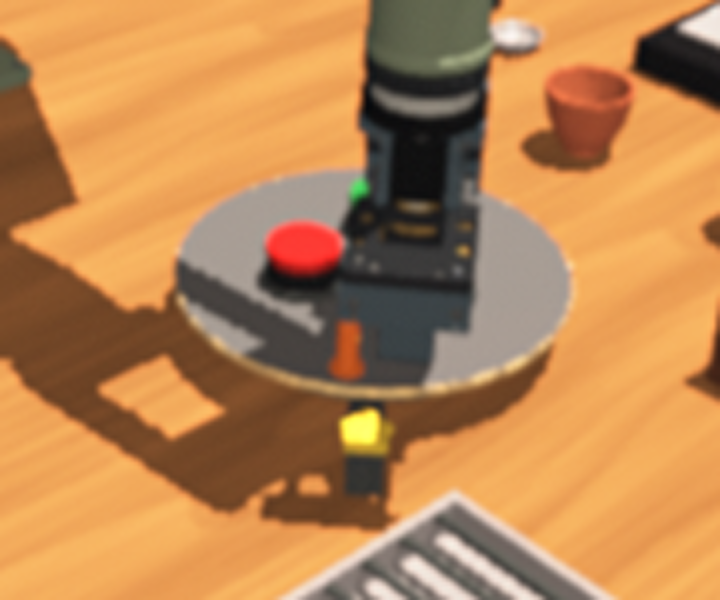

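View pics/w32.png

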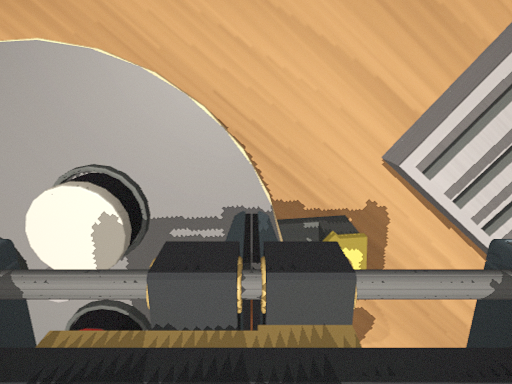

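The peg bounced back slightly and now rests at about −52°, some 13 mm short of the mark. I'll lift, go over to its upstream side, measure from the wrist, and nudge it gently.

Run:
```python
from h import *
p=get_state()["tcp_pos"]; p=p+[0,0,.1]; t=pol(-82,.121)
print(t); plan([np.r_[p[:2]+(t-p[:2])*k/4,p[2]] for k in (1,2,3,4)],[0]*4,p=p)
```

```text
[ 0.57883995 -0.05582244]
[0.0, -0.0243, -0.0035] 0
[0.0, -0.0243, -0.0035] 0
[0.0, -0.0243, -0.0035] 0
[0.0, -0.0243, -0.0035] 0
```

Call:
arm_command:
  commands:
    - {"dp": [-0.02,0,0],"yaw": 0}
    - {"dp": [-0.04,0,0],"yaw": 0}
    - {"dp": [-0.04,0,0],"yaw": 0}
    - {"dp": [0,0,0],"yaw": 0}
    - {"dp": [0,-0.0243,-0.0035],"yaw": 0}
    - {"dp": [0,-0.0243,-0.0035],"yaw": 0}
    - {"dp": [0,-0.0243,-0.0035],"yaw": 0}
    - {"dp": [0,-0.0243,-0.0035],"yaw": 0}
    - {"dp": [0,0,0],"yaw": 0}
    - {"dp": [0,0,0],"yaw": 0}

```text
time: 13.2
tcp_pos: [0.5792, -0.0555, 0.1575]
tool_rot: [0.298, 0.641, -0.298, 0.641]
force: [0.2, -0.6, 0.6]
width: 0.0005
```

```bash
cat >> h.py <<'E'
def wrist(tag):
    s=get_state();R=toolR();p,d=optics.get_image("wrist");cv2.imwrite(f"pics/{tag}.png",p)
    pr=optics.camera_params("wrist");T=np.array(pr["tool_from_camera"]); hsv=cv2.cvtColor(p,cv2.COLOR_BGR2HSV)
    def wz(row,col,z):
        dc=np.array([(col-pr["cx"])/pr["fx"],-(row-pr["cy"])/pr["fy"],-1]); o=s["tcp_pos"]+R@T[:3,3]; dd=R@T[:3,:3]@dc
        return (o+dd*(z-o[2])/dd[2])
    def show(n,q):
        d=q[:2]-HUB;print(n,q.round(4),np.hypot(*d).round(4),np.degrees(np.arctan2(d[1],d[0])).round(1))
    for l,z in (("hub",.044),("peg_top",.087),("mark",.044)):
        for q in optics.place_of("wrist",l)[:2]: show(f"{l} {q['confidence']:.2f} {np.round(q['point'])}",wz(*q["point"],z))
    m=(abs(hsv[...,0].astype(int)-28)<5)&(hsv[...,1]>170)&(hsv[...,2]>150); k,l,st,c=cv2.connectedComponentsWithStats(m.astype(np.uint8))
    for i in range(1,k):
        if st[i,4]>150: show(f"yellow {st[i,4]} {c[i].round()}",wz(c[i][1],c[i][0],.042))
    print(s["time"],s["tcp_pos"])
E
python3 -c "
from h import *
wrist('w40');print(pegang('t40'))"
```

```text
hub 0.79 [113. 130.] [0.5629 0.0655 0.044 ] 0.0018 58.0
peg_top 0.96 [124. 272.] [ 0.6347 -0.029   0.087 ] 0.118 -52.0
mark 0.47 [111. 128.] [0.5628 0.0677 0.044 ] 0.0038 77.3
13.2 [ 0.57924264 -0.05549296  0.15747082]
(13.4, [])
```

View pics/w40.png

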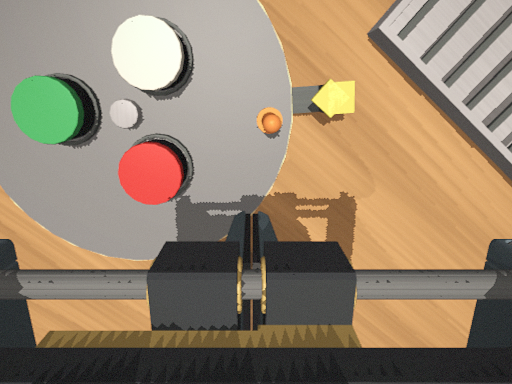

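The peg top is at pixel (272,124), i.e. −52.0°, and the arrow is at (336,98), so it needs about +6° or 13 mm.

Run:
```python
from h import *
R=toolR();y=R[:2,1];s=get_state()["tcp_pos"]
P=pol(-52);M=pol(-46.5);S=P-.030*y;F=M-.023*y
d1=R.T@(np.r_[S,.058]-s);print(d1.round(4)); print((R.T@np.r_[F-S,0]).round(4))
```

```text
[0.0997 0.0292 0.0176]
[-0.      0.0185 -0.0001]
```

Call:
arm_command:
  commands:
    - {"dp": [0,0.0146,0.0088],"yaw": 0}
    - {"dp": [0,0.0146,0.0088],"yaw": 0}
    - {"dp": [0,0,0],"yaw": 0}
    - {"dp": [0.03,0,0],"yaw": 0}
    - {"dp": [0.03,0,0],"yaw": 0}
    - {"dp": [0.03,0,0],"yaw": 0}
    - {"dp": [0.0097,0,0],"yaw": 0}
    - {"dp": [0,0,0],"yaw": 0}
    - {"dp": [0,0,0],"yaw": 0}

```text
time: 14.58
tcp_pos: [0.6134, -0.0505, 0.0596]
tool_rot: [0.298, 0.64, -0.298, 0.642]
force: [-0.4, -1.0, 0.9]
width: 0.0003
```

Call:
arm_command:
  commands:
    - {"dp": [0,0.0015,0],"yaw": 0}
    - {"dp": [0,0.0015,0],"yaw": 0}
    - {"dp": [0,0.0015,0],"yaw": 0}
    - {"dp": [0,0.0012,0],"yaw": 0}
    - {"dp": [0,0.0012,0],"yaw": 0}
    - {"dp": [0,0.0012,0],"yaw": 0}
    - {"dp": [0,0.0012,0],"yaw": 0}
    - {"dp": [0,0.0012,0],"yaw": 0}
    - {"dp": [0,0.0012,0],"yaw": 0}
    - {"dp": [0,0.0012,0],"yaw": 0}
    - {"dp": [0,0.001,0],"yaw": 0}
    - {"dp": [0,0.001,0],"yaw": 0}
    - {"dp": [0,0.0008,0],"yaw": 0}
    - {"dp": [0,0.0006,0],"yaw": 0}
    - {"dp": [0,0.0005,0],"yaw": 0}
    - {"dp": [0,0.0003,0],"yaw": 0}
    - {"dp": [0,0,0],"yaw": 0}
    - {"dp": [0,0,0],"yaw": 0}

```text
time: 16.82
tcp_pos: [0.6256, -0.0393, 0.0582]
tool_rot: [0.298, 0.641, -0.298, 0.641]
force: [0.1, 0.1, 0.2]
width: 0.0004
```

```bash
python3 -c "
from h import *
wrist('w41')"
```

```text
hub 0.94 [200.  48.] [0.5621 0.0662 0.044 ] 0.0022 87.5
peg_top 0.69 [215. 247.] [ 0.6443 -0.0214  0.087 ] 0.1186 -46.1
mark 0.53 [268. 104.] [0.545  0.0157 0.044 ] 0.0512 -109.3
16.825 [ 0.6255644  -0.03934375  0.0582263 ]
```

View pics/w41.png

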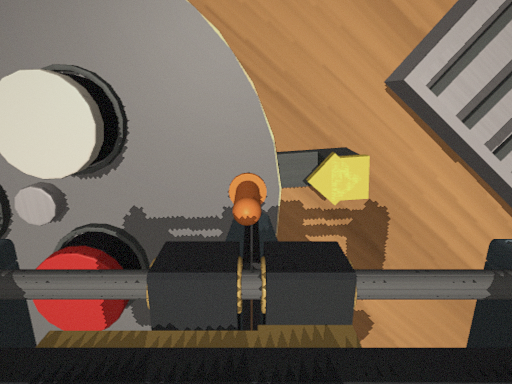

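The peg, base at about (247,188), now points at the arrow at (340,180), measured at −46.1° against the mark at −45.7°. I'll back off and lift.

Call:
arm_command:
  commands:
    - {"dp": [0,-0.005,0],"yaw": 0}
    - {"dp": [0,-0.012,0],"yaw": 0}
    - {"dp": [0,-0.012,0],"yaw": 0}
    - {"dp": [-0.03,0,0],"yaw": 0}
    - {"dp": [-0.05,0,0],"yaw": 0}
    - {"dp": [-0.03,0,0],"yaw": 0}
    - {"dp": [0,-0.02,0],"yaw": 0}
    - {"dp": [0,0,0],"yaw": 0}
    - {"dp": [0,0,0],"yaw": 0}

```text
time: 18.15
tcp_pos: [0.5869, -0.0712, 0.1667]
tool_rot: [0.298, 0.642, -0.298, 0.64]
force: [0.1, 0.1, 0.5]
width: 0.0001
```

```bash
python3 -c "
from h import *
wrist('w42');wrist('w43');print(get_state()['force'])"
```

```text
hub 0.74 [108. 115.] [0.5625 0.0651 0.044 ] 0.0013 64.5
peg_top 0.66 [102. 250.] [ 0.6435 -0.0224  0.087 ] 0.1188 -46.7
mark 0.68 [111.  55.] [0.5266 0.1039 0.044 ] 0.0533 131.6
18.15 [ 0.58694695 -0.07116307  0.1666719 ]
hub 0.81 [108. 114.] [0.5628 0.0656 0.044 ] 0.0018 63.1
hub 0.66 [159. 147.] [0.5447 0.0176 0.044 ] 0.0495 -110.4
peg_top 0.94 [ 98. 253.] [ 0.6484 -0.0217  0.087 ] 0.1217 -44.8
18.35 [ 0.58800778 -0.07078214  0.16735546]
[-0.57671047 -0.94533522  0.89536103]
```

View pics/w43.png

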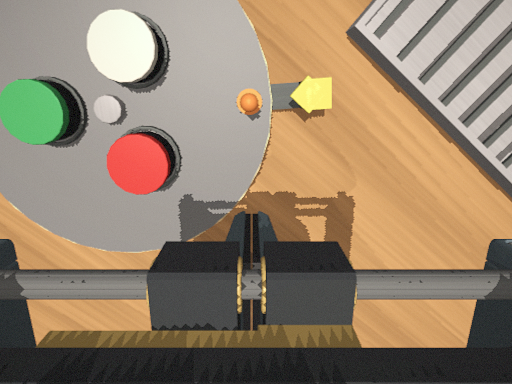

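The hub (109,109), peg (249,101) and arrow tip (291,96) are in line, and the tins are in their seats.

```bash
python3 -c "
import cv2,numpy as np
a,b=[cv2.imread(f'pics/w{i}.png')[80:125,225:275] for i in (42,43)]
for x in (a,b):
  h=cv2.cvtColor(x,cv2.COLOR_BGR2HSV);m=(h[...,0]<14)&(h[...,1]>190);print(np.argwhere(m).mean(0),m.sum())
from h import *
sign_off()"
```

```text
[29.  24.5] 2
[29.5 27.5] 2
the job is handed in; nothing more can be done
```

I flicked the carousel anticlockwise at about 1.9 rad/s and let it run free past one full turn. I then caught the peg with a retreating closed fingertip in the same spin. It bounced back to about 13 mm short of the mark, so I pushed it into line with a slow nudge, took the hand up and away, and handed the job in at about 18.5 s.

**Peg position:** The last wrist picture has the hub, peg and arrow tip in line. The peg-top detector gave −46.1°, −46.7° and −44.8°, against −45.7° for the mark. That is about 2 mm off, within detector scatter.

**Tins and bystanders:** The three tins were in their seats in that picture. I did not measure the bystanders again, but the hand never went near them while low.

**Rest check:** My pixel check that the peg was still was inconclusive, because its colour mask caught only 2 pixels. That the carousel was at rest comes from the detector readings before and after the hand left.

**Measurements that disagreed:**
- While braking, the scene camera put the peg about 9 mm too far out from the axis, so I used only its angle.
- The wrist detector's "mark" reports were wrong, so I took the mark from the arrow in the scene and top views.

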